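# Change over the picking boxes

### The arm

A 6-joint arm with a two-finger parallel gripper is mounted at the origin on the work surface. World frame = base frame: x ahead of the robot, y to its left, z up, the work surface at z = 0. Lengths are in m, angles in rad, forces in N, time in s.
With the tool pointing down it reaches from about 0.225 to 0.875 m from the base axis. Payload 3.4 kg.
Tool frame: the origin (TCP) lies at the very end of the fingers, on their centre line; the grasp point (between the pads) lies manip.hold_point_z behind it (manip.hold_point_z is the distance from the TCP to the grasp point, in m); x points along the fingers, y is the direction in which the jaws open and shut, and the axes are right-handed (so a half turn about x gives the same grasp; the last joint's range is limited). The gripper opens to 85 mm and grips with 20 to 120 N. Pads are 22 mm wide; open, the fingers measure 114 mm over their backs; the gripper's body (76 mm by 85 mm) begins 54 mm behind the grasp point. The pads swing forward as they close: fully open they stand 13 mm farther back than shut.
Start: joints at [1.092, 0.276, 1.505, -0, 1.361, -0.121], TCP at [0.201, 0.539, 0.199] pointing down, gripper open.
Joint ranges: [-2.89, 2.89], [-0.75, 2.08], [0.22, 2.7], [-1.18, 4.32], [0.11, 2.71], [-2.7, 2.7]. Speed limits (rad/s): [2.57, 2.57, 3.14, 3.14, 3.14, 3.14].

### API

Orientations are given as a unit quaternion [w, x, y, z].
In Python, from rig import manip gives the robot as it stands.
- The arm moves only by the tool step_arm, never from a script. Its argument "targets" is a list of rows, each a list of 2 entries, a list of its own where there are three numbers: the shift along the tool's x, y, z in mm, then the turn about the tool's x in degrees. A call has 1 to 20 rows; each row is the pose to reach, as a shift and turn from the pose commanded when the call began, along the tool's axes at that moment; what a row does not reach only later rows make up. A row lasts 1/10 s, in which the tool goes at most 50 mm and 8.59 degrees, less where a joint would pass 70% of its speed; a pose out of reach is approached as far as the arm can. A call with a gripper value outside its range is refused whole. "grip" is the closure, from 0 (fully open) to 1 (shut), set as the call begins (left out, the last holds). The fingers move at their own pace and stop on an object; "grip_force" is the grip in N (left out, the last holds). Time passes only in rows, so rows that repeat a pose let the fingers close. It gives the time, the measured TCP pose, the force and the opening at its end, in the units of the state.
- manip.get_state(): the state, without advancing time (a new reading comes with each control period).
- manip.get_image(name): name is "scene" or "side" or "wrist"; returns a dict with "image" (480x640x3 uint8, red, green, blue), "fx", "fy", "cx", "cy" (pixels), "pose" (4x4, takes a point from camera to world coordinates). Camera axes: x right, y down, z forward; pixel columns grow to the right and rows downward; lengths in m; the calibration is good to about 2 mm. A picture is of the moment at which its call begins. There is no depth.
- manip.sign_off(): hands the job in, once; it reports no verdict.
Trained networks look in a picture, given as the dict that the camera call returned (one of the last four; its "shot" number tells which), for a name from the list of things; names that differ only in an ending like _2 or _b are one class to them, and where a whole thing is asked for, a point or a joint stands for the part that bears it (a point fixed in the world has none). Each returns a list of dicts, best first, with "confidence" (0 to 1); they miss things now and then, are a little off and sometimes report something else, mostly with a low value. They report only what shows in the picture. A call takes as long as a camera call. They do not tell look-alikes from the thing itself.
- manip.search_frame(picture, thing): "xyz" ([x, y, z] in m, in world coordinates, good to about 4 mm: the middle of the surface that is visible of it).
- manip.regions_of(picture, thing): "region" (480x640 bool, what is visible of it).
The state is a dict: "clock": time; "qpos": joint angles; "qd": joint speeds; "effort": joint torques, N m; "position": TCP position; "ee_rot": TCP orientation; "contact_force": force on the tool from outside, world axes, zero at the start; "moment": the same for the moment, N m; "width": finger opening in m.
Only numpy, scipy, OpenCV 4.12 (cv2) and the standard library are available. Lean on these libraries where they do the work, as an engineer would, in place of code of your own. Each camera call takes 0.05 s, during which the arm holds its last target.

### The job

Picking changes from the narrower lidded box to the wider one. With the fingertips, push the narrower box's open lid back over so that it falls shut, and push the wider box's lid up by its thumb tab and on over past upright so that it rests open by its own weight. Push gently and grip nothing: the boxes stay standing where they are, not dragged, lifted or tipped, and the loose pipe fittings are left alone.

Things in the scene. Friction and masses are not known exactly. Their poses are not given: they have to be found in the camera images.
- wide_lid (a joint): wider box's lid: flat grey plate 112 mm front to back, 204 mm wide, 5 mm thick, 0.12 kg, hinged on the back wall's top. 0 = shut (level), grows as the front edge swings up and back, stop at 1.75 rad, leaning back. Lightly damped, no spring: left alone it falls shut below about 1.4 rad, onto its stop above 1.6. Shut at the start.
- wide_box: open-topped blue plastic box, the wider of the two lidded boxes: 110 mm deep (x), 200 mm wide (y), 80 mm high, 2.5 kg with the pipe fittings in it, standing loose on the bench. Origin at the centre of its underside; x points from its front (the side with the lid's thumb tab) to its back (the hinge side), z up. It is roughly facing the robot: its x points away from the robot, turned by up to 0.25 rad
- wide_hinge (a point): middle of the hinge line of the wider box's lid, on the top edge of the back wall: 55 mm behind the box's centre and 80.5 mm above the bench; turns with the lid (its x axis points backward and its z up when shut)
- wide_tab (a point): tip of the thumb tab on the wider lid, mid-width. The tab, 70 mm wide, 5 mm thick, flares forward and up at 45 degrees from the middle of the lid's front edge (112 mm from the hinge). This point lies 132 mm in front of the hinge and 22 mm above it when the lid is shut, and turns with the lid. A level push on the shut lid's tab jams: push upward from below or in front
- narrow_lid (a joint): narrower box's lid: flat grey plate 112 mm front to back, 124 mm wide, 5 mm thick, 0.12 kg, hinged on the back wall's top. 0 = shut (level), grows as the front edge swings up and back, stop at 1.75 rad, leaning back. Lightly damped, no spring: left alone it falls shut below about 1.4 rad, onto its stop above 1.6. Standing open on its stop at the start.
- narrow_box: open-topped blue plastic box, the narrower of the two lidded boxes: 110 mm deep (x), 120 mm wide (y), 80 mm high, 2.5 kg with the pipe fittings in it, standing loose on the bench. Origin at the centre of its underside; x points from its front (the side with the lid's thumb tab) to its back (the hinge side), z up. It is roughly facing the robot: its x points away from the robot, turned by up to 0.25 rad
- narrow_hinge (a point): middle of the hinge line of the narrower box's lid, on the top edge of the back wall: 55 mm behind the box's centre and 80.5 mm above the bench; turns with the lid (its x axis points backward and its z up when shut)
- narrow_tab (a point): tip of the thumb tab on the narrower lid, mid-width. The tab, 70 mm wide, 5 mm thick, flares forward and up at 45 degrees from the middle of the lid's front edge (112 mm from the hinge). This point lies 132 mm in front of the hinge and 22 mm above it when the lid is shut, and turns with the lid. A level push on the shut lid's tab jams: push upward from below or in front
- coupling: loose grey pipe coupling, a tube 56 mm in diameter, 50 mm high, standing on end near the robot, between the boxes and nearer the robot. Origin at the centre of its underside. To be left alone
- tee: loose grey pipe tee, 94 mm long, 42 mm thick, lying on the bench beyond the boxes. Origin under its middle on the bench. To be left alone
- offcut: loose grey pipe offcut, 50 mm in diameter, 110 mm high, standing on end at the right (-y) side of the boxes. Origin at the centre of its underside. To be left alone
Not all that is in view belongs to the job. What is shaped like the narrow_box but purple or red is not meant.

How it is judged:
At the end, for the whole second after the job is handed in: The wider box's lid rests open against its stop (joint above 1.65 rad) and the narrower box's lid is shut (below 0.08 rad), both at rest; both boxes stand flat within 30 mm of where they were, and the coupling, tee and offcut are within 20 mm of where they were (value of joint wide_lid above 1.65 rad and value of joint narrow_lid below 0.08 rad and velocity of joint wide_lid between -0.1 and 0.1 rad/s and velocity of joint narrow_lid between -0.1 and 0.1 rad/s and angle between each of wide_box, narrow_box's own z axis and vertical below 0.04 rad and distance of each of wide_box, narrow_box from where it was at the start of the episode below 0.03 m and distance of each of coupling, tee, offcut from where it was at the start of the episode below 0.02 m); the robot touches nothing.
It fails at once if a box is shifted more than 30 mm, lifted or tipped (distance of any of wide_box, narrow_box from where it was at the start of the episode above 0.03 m or height (world z) of any of wide_box, narrow_box above 0.012 m or angle between any of wide_box, narrow_box's own z axis and vertical above 0.12 rad).
It fails at once if a loose fitting (coupling, tee or offcut) is moved more than 20 mm (distance of any of coupling, tee, offcut from where it was at the start of the episode above 0.02 m).
It fails at once if the fingers press or grip a box or its lid with more than 30 N (contact force between the fingers and wide_box above 30 N or contact force between the fingers and narrow_box above 30 N).
It fails at once if a lid is pinched by its tab (the tab between the two fingers at the grasp point) ((contact force between the fingers and wide_box above 1 N and x of the grasp point in the frame of wide_tab between -0.005 and 0.005 m and y of the grasp point in the frame of wide_tab between -0.035 and 0.035 m and z of the grasp point in the frame of wide_tab between -0.005 and 0.005 m) or (contact force between the fingers and narrow_box above 1 N and x of the grasp point in the frame of narrow_tab between -0.005 and 0.005 m and y of the grasp point in the frame of narrow_tab between -0.035 and 0.035 m and z of the grasp point in the frame of narrow_tab between -0.005 and 0.005 m)).
It also fails if it takes over 54 s, if anything falls off the work surface, if the arm or the gripper's body presses on something with over 40 N, if the wrist force passes 120 N, or if a joint passes its speed limit or range.

## Working session

There is one attempt and no reset: what is moved stays moved. The work goes in short steps, Python scripts to look and compute and a tool call to move; the robot and the scene stay as the last step left them, time stands still between calls to the robot, and variables do not carry over. Pictures are saved under pics/ and viewed, and the job is handed in when it is done.

Besides the shell and the picture viewer there is one more tool, called after "Call:" in YAML: its name, and indented under it one key for each argument. step_arm: Moves the arm, as the interface text tells. Its arguments: {"type":"object","properties":{"targets":{"type":"array"},"grip":{"type":"number"},"grip_force":{"type":"number"}},"required":["targets"]}

```bash
mkdir -p pics; ls; python3 - <<'E'
from rig import manip
import cv2,numpy as np
s=manip.get_state();print({k:np.round(v,3).tolist() for k,v in s.items()},manip.hold_point_z)
for n in ["scene","side","wrist"]:
    p=manip.get_image(n);cv2.imwrite(f"pics/{n}0.png",p["image"][:,:,::-1]);print(n,p["fx"],np.round(p["pose"],3).tolist())
    for t in ["wide_box","narrow_box","wide_tab","narrow_tab","wide_hinge","narrow_hinge","coupling","tee","offcut"]:
        print(t,[(np.round(d["xyz"],3).tolist(),round(d["confidence"],2)) for d in manip.search_frame(p,t)])
E
```

```text
pics
{'clock': 0.0, 'qpos': [1.092, 0.277, 1.506, 0.0, 1.361, -0.121], 'qd': [-0.0, -0.0, 0.001, 0.001, 0.001, 0.001], 'effort': [0.001, -41.675, -24.58, 0.0, 0.011, -0.0], 'position': [0.201, 0.538, 0.199], 'ee_rot': [0.696, 0.125, 0.696, -0.126], 'contact_force': [-0.003, -0.025, -0.138], 'moment': [-0.033, -0.009, -0.011], 'width': 0.085} 0.0187
scene 591.164962688496 [[0.199, 0.746, -0.636, 1.304], [0.98, -0.153, 0.128, -0.192], [-0.002, -0.649, -0.761, 0.973], [0.0, 0.0, 0.0, 1.0]]
wide_box [([0.568, -0.19, 0.085], 0.77)]
narrow_box [([0.758, 0.207, 0.086], 0.78), ([0.602, 0.171, 0.079], 0.72), ([0.577, 0.382, 0.087], 0.62), ([0.364, 0.286, 0.085], 0.57)]
wide_tab [([0.542, -0.192, 0.092], 0.57)]
narrow_tab [([0.347, 0.306, 0.086], 0.73), ([0.75, 0.226, 0.088], 0.73), ([0.612, 0.177, 0.142], 0.66), ([0.549, 0.398, 0.087], 0.61)]
wide_hinge [([0.542, -0.185, 0.084], 0.73)]
narrow_hinge [([0.338, 0.306, 0.087], 0.85), ([0.746, 0.23, 0.086], 0.71), ([0.555, 0.397, 0.085], 0.68), ([0.609, 0.179, 0.138], 0.66)]
coupling [([0.421, 0.021, 0.029], 0.81)]
tee [([0.762, 0.012, 0.034], 0.5
[... 580 characters left out ...]
 0.09], 0.6), ([0.748, 0.229, 0.09], 0.55)]
wide_hinge [([0.536, -0.206, 0.084], 0.94)]
narrow_hinge [([0.338, 0.303, 0.081], 0.91), ([0.751, 0.229, 0.087], 0.74), ([0.552, 0.388, 0.084], 0.68), ([0.606, 0.166, 0.164], 0.58)]
coupling [([0.409, 0.002, 0.032], 0.84)]
tee [([0.749, 0.0, 0.032], 0.65)]
offcut [([0.547, -0.434, 0.072], 0.79)]
wrist 343.3871192922638 [[0.35, 0.889, 0.295, 0.125], [0.937, -0.332, -0.11, 0.565], [0.0, 0.315, -0.949, 0.374], [0.0, 0.0, 0.0, 1.0]]
wide_box []
narrow_box [([0.344, 0.36, 0.077], 0.65), ([0.483, 0.171, 0.012], 0.6)]
wide_tab []
narrow_tab [([0.363, 0.3, 0.086], 0.64)]
wide_hinge []
narrow_hinge [([0.364, 0.298, 0.085], 0.8)]
coupling []
tee []
offcut []
```

View pics/scene0.png

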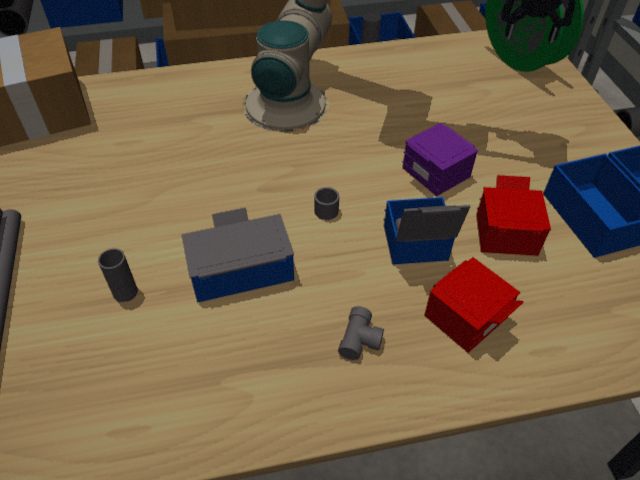

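View pics/side0.png

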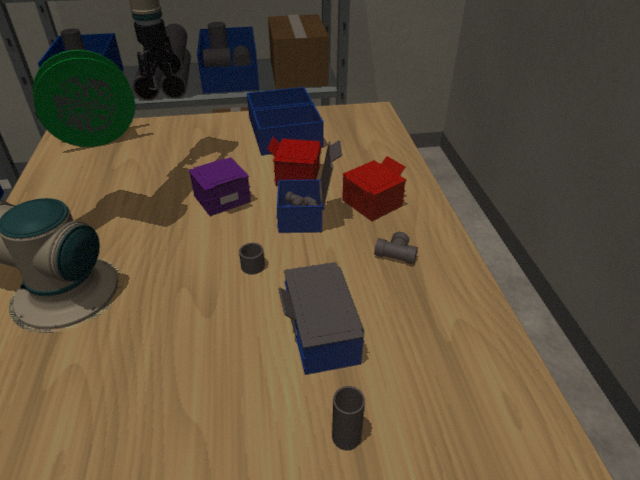

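Blue narrow box, lid open: scene (425,230), side (300,205). The look-alikes are purple at scene (440,160), and red at (512,218) and (472,303); those are excluded by colour. The wide box is at scene (238,258). I'll confirm with enlarged crops.

```bash
python3 - <<'E'
import cv2,numpy as np
a=cv2.imread("pics/scene0.png");b=cv2.imread("pics/side0.png")
def crop(im,x,y,w,h,f=5):
    c=cv2.resize(im[y:y+h,x:x+w],None,fx=f,fy=f,interpolation=cv2.INTER_CUBIC)
    c=np.clip(c.astype(float)*1.8,0,255).astype(np.uint8)
    for i in range(0,w,10):
        cv2.line(c,(i*f,0),(i*f,8 if (x+i)%50 else 20),(0,255,255),1)
        if (x+i)%20==0: cv2.putText(c,str(x+i),(i*f,25),0,.4,(0,255,255))
    for i in range(0,h,10):
        cv2.line(c,(0,i*f),(8,i*f),(0,255,255),1)
        if (y+i)%20==0: cv2.putText(c,str(y+i),(5,i*f),0,.4,(0,255,255))
    return c
cv2.imwrite("pics/c1.png",crop(a,170,200,140,110))
cv2.imwrite("pics/c2.png",crop(a,370,180,120,100,6))
cv2.imwrite("pics/c3.png",crop(b,270,250,110,120))
cv2.imwrite("pics/c4.png",crop(b,260,130,100,110))
E
```

```text
(no output)
```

View pics/c1.png

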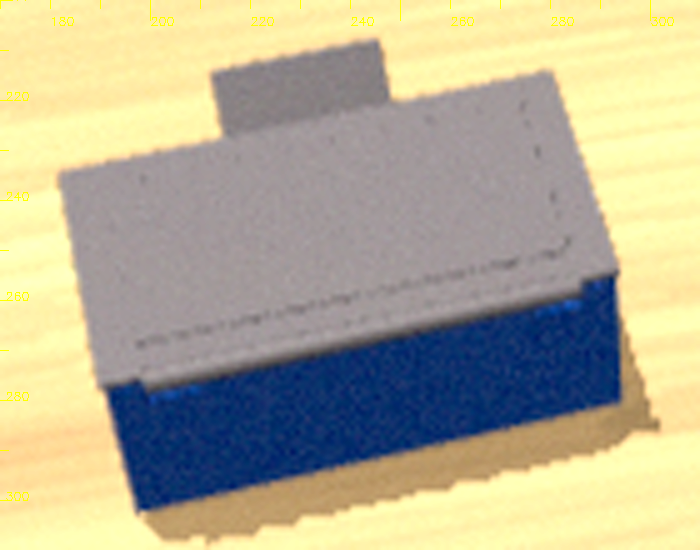

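View pics/c2.png

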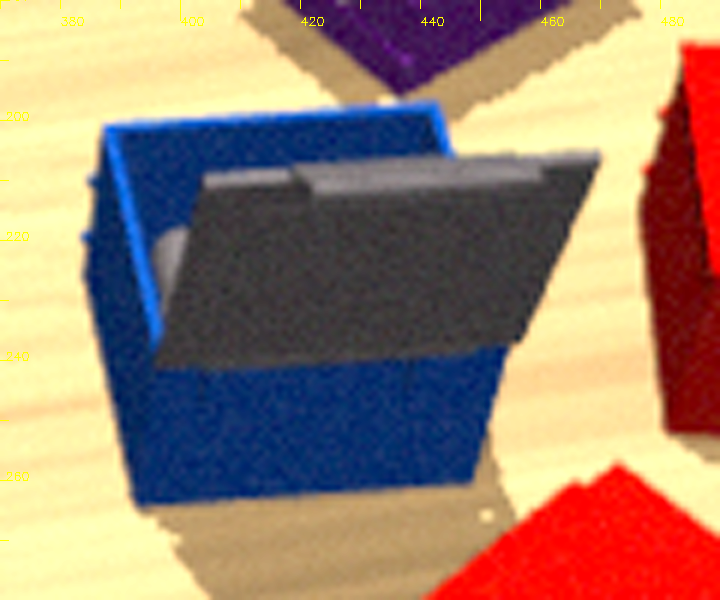

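View pics/c3.png

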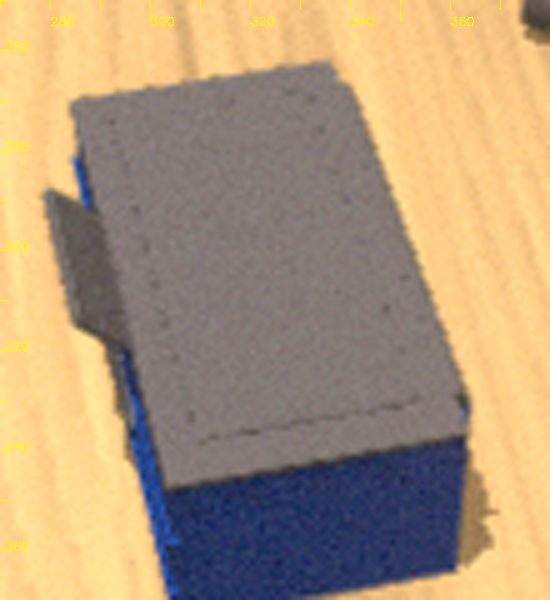

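View pics/c4.png

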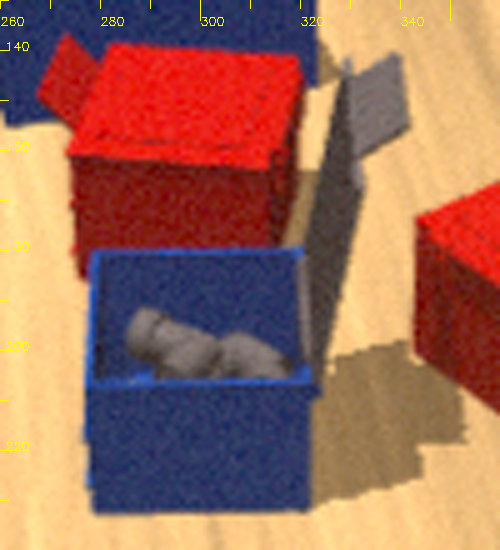

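```bash
cat > h.py <<'E'
import numpy as np
from scipy.optimize import least_squares
def proj(p,P):
    T=np.linalg.inv(p["pose"]);q=np.asarray(P)@T[:3,:3].T+T[:3,3]
    return np.c_[q[:,0]/q[:,2]*p["fx"]+p["cx"],q[:,1]/q[:,2]*p["fy"]+p["cy"]]
def place(v,P):
    c,s=np.cos(v[2]),np.sin(v[2]);P=np.asarray(P,float)
    return np.c_[v[0]+c*P[:,0]-s*P[:,1],v[1]+s*P[:,0]+c*P[:,1],P[:,2]]
def lidpt(a,d,y,h): # d in front of hinge, h above; -> box frame, mm
    return [55-d*np.cos(a)-(-h)*np.sin(a)*-1*-1 if 0 else 55-(d*np.cos(a)-h*np.sin(a)),y,80.5+d*np.sin(a)+h*np.cos(a)]
E
python3 - <<'E'
from h import *
from rig import manip
import numpy as np
sc=manip.get_image("scene");sd=manip.get_image("side")
W=[(sc,lidpt(0,112,-102,4.5),182,234.4),(sc,lidpt(0,112,102,4.5),280,214),(sc,[55,-100,0],197.6,302.4),(sc,[55,100,0],294,280.4),
(sc,lidpt(0,132,-35,22),212.4,214.4),(sc,lidpt(0,132,35,22),246,208),
(sd,lidpt(0,112,102,4.5),284.4,270),(sd,lidpt(0,112,-102,4.5),303.6,347.6),(sd,[55,-100,0],361,364)]
N=[(sc,[-55,-60,80],387.5,200.8),(sc,[-55,60,80],443,197),(sc,[55,-60,0],393,264.5),(sc,[55,60,0],448.8,260.5),
(sc,lidpt(1.75,112,-62,0),403.8,209.5),(sc,lidpt(1.75,112,62,0),469.7,206),
(sd,[-55,-60,80],278,206.6),(sd,[-55,60,80],279,180.4),(sd,[-55,-60,0],279.4,232.4),(sd,[55,-60,0],322.4,232.4)]
for nm,L,v0 in(("W",W,[.55,-.2,0]),("N",N,[.55,.16,0])):
    f=lambda v,L=L:np.concatenate([proj(p,place(v,np.array([P])/1000))[0]-[u,w] for p,P,u,w in L])
    r=least_squares(f,v0,loss="soft_l1");print(nm,np.round(r.x,4));print(np.round(r.fun.reshape(-1,2),1).tolist())
    for c in(sc,sd):
        LL=[l for l in L if l[0] is c];r2=least_squares(lambda v:f(v,LL),v0);print(np.round(r2.x,4))
    for nme,P in(("hinge",[55,0,80.5]),("tab0",lidpt(0,132,0,22)),("tabopen",lidpt(1.75,132,0,22)),("edgeopen",lidpt(1.75,112,0,0))):
        print(nme,np.round(place(r.x,np.array([P])/1000),4))
print({k:np.round(v,4).tolist() for k,v in manip.get_state().items() if k in("clock","position","ee_rot")})
E
```

```text
W [ 0.5411 -0.1876  0.0743]
[[-0.6, -0.5], [0.7, -0.5], [-0.4, 0.3], [0.6, 0.2], [-0.5, -0.2], [0.0, -0.7], [-0.0, -0.3], [0.0, -0.3], [0.9, 0.3]]
[ 0.5416 -0.1875  0.0751]
[ 0.5404 -0.1876  0.0747]
hinge [[ 0.5959 -0.1835  0.0805]]
tab0 [[ 0.4643 -0.1933  0.1025]]
tabopen [[ 0.641  -0.1801  0.2065]]
edgeopen [[ 0.6158 -0.182   0.1907]]
N [ 0.5424  0.1896 -0.1178]
[[-0.2, -0.1], [0.4, 0.2], [-0.7, 0.6], [0.1, 0.8], [-0.0, -0.4], [1.0, -1.0], [-0.6, 0.7], [0.1, -0.4], [-0.3, 0.6], [0.4, -0.2]]
[ 0.5423  0.1894 -0.1178]
[ 0.5427  0.1904 -0.1185]
hinge [[0.597  0.1831 0.0805]]
tab0 [[0.4659 0.1986 0.1025]]
tabopen [[0.6418 0.1778 0.2065]]
edgeopen [[0.6168 0.1808 0.1907]]
{'clock': 1.6, 'position': [0.2014, 0.5386, 0.1994], 'ee_rot': [0.6958, 0.1259, 0.6958, -0.1258]}
```

Crops confirm: the wide grey-lidded blue box, and the blue narrow box with its lid open (fit residuals are under 1 px). First I raise, shut the fingers, and go round behind the narrow lid.

Call:
step_arm:
  targets:
    - [[-40,0,0],0]
    - [[-80,0,0],0]
    - [[-80,-12,43],-3]
    - [[-80,-24,86],-6]
    - [[-80,-36,129],-10]
    - [[-80,-48,172],-14]
    - [[-80,-60,215],-14]
    - [[-80,-72,258],-14]
    - [[-80,-84,301],-14]
    - [[-80,-96,344],-14]
    - [[-80,-108,387],-14]
    - [[-80,-120,430],-14]
    - [[-80,-132,473],-14]
    - [[-80,-144,516],-14]
    - [[-80,-156,559],-14]
    - [[-80,-169,598],-14]
    - [[-80,-169,598],-14]
    - [[-80,-169,598],-14]
    - [[-80,-169,598],-14]
  grip: 1

```text
clock: 3.5
position: [0.7015, 0.1717, 0.2795]
ee_rot: [0.706, 0.04, 0.706, -0.04]
contact_force: [0.3, 0.4, -0.0]
width: 0.0002
```

```bash
cat > g.py <<'E'
import numpy as np
from rig import manip
from scipy.spatial.transform import Rotation as Ro
W=([.5959,-.1835],.0743);N=([.597,.1831],-.1178)
def st(B):
    s=manip.get_state();q=s["ee_rot"];R=Ro.from_quat([q[1],q[2],q[3],q[0]]).as_matrix()
    p=np.array(s["position"]);c,n=np.cos(B[1]),np.sin(B[1])
    d=p[:2]-B[0];print("t",round(s["clock"],2),"pos",p.round(4),"from hinge fwd/left/z mm",np.round([1e3*(c*d[0]+n*d[1]),1e3*(-n*d[0]+c*d[1]),1e3*p[2]],1),
     "F",np.round(s["contact_force"],2),"width",round(s["width"],4),"toolz yaw",round(np.arctan2(R[1,2],R[0,2]),4),"xdown",R[2,0].round(4))
    return s,R,p
def tool(R,p,B,f,l,z):
    c,n=np.cos(B[1]),np.sin(B[1]);t=np.array([B[0][0]+c*f-n*l,B[0][1]+n*f+c*l,z])
    return np.round(1e3*R.T@(t-p),1)
E
python3 - <<'E'
from g import *
s,R,p=st(N);print(tool(R,p,N,.1,0,.18))
import cv2
for n in("side","scene"):cv2.imwrite(f"pics/{n}1.png",manip.get_image(n)["image"][:,:,::-1])
E
```

```text
t 3.5 pos [0.7015 0.1717 0.2795] from hinge fwd/left/z mm [105.1   0.9 279.5] F [ 0.3   0.35 -0.02] width 0.0002 toolz yaw -0.1127 xdown -1.0
[99.5 -1.  -5. ]
```

View pics/side1.png

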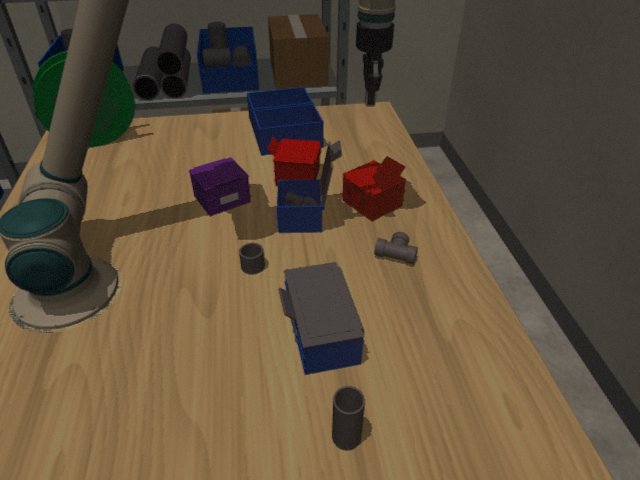

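Side view: the gripper is above and behind the narrow lid, at (372,90). Lower, then sweep gently toward the robot.

Call:
step_arm:
  targets:
    - [[35,0,0],0]
    - [[70,0,0],0]
    - [[100,0,0],0]
    - [[100,0,-10],0]
    - [[100,0,-20],0]
    - [[100,0,-30],0]
    - [[100,0,-38],0]
    - [[100,0,-46],0]
    - [[100,0,-54],0]
    - [[100,0,-62],0]
    - [[100,0,-70],0]
    - [[100,0,-70],0]

```text
clock: 4.8
position: [0.6316, 0.179, 0.1796]
ee_rot: [0.706, 0.04, 0.706, -0.04]
contact_force: [0.0, -0.2, -0.2]
width: 0.0004
```

```bash
python3 - <<'E'
from g import *
s,R,p=st(N)
import cv2
im=manip.get_image("side")["image"][:,:,::-1][60:260,200:440];cv2.imwrite("pics/side2.png",cv2.resize(im,None,fx=3,fy=3))
E
```

```text
t 4.8 pos [0.6316 0.179  0.1796] from hinge fwd/left/z mm [ 34.8  -0.  179.6] F [ 0.05 -0.23 -0.18] width 0.0004 toolz yaw -0.1131 xdown -1.0
```

View pics/side2.png

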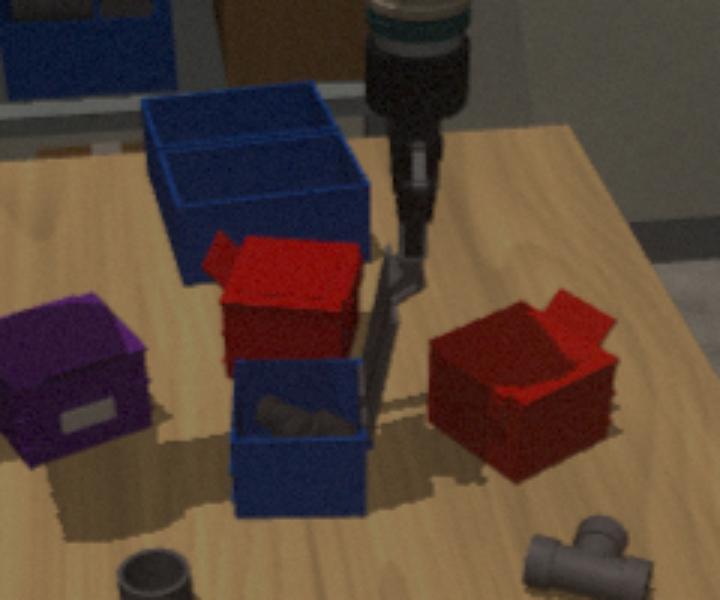

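The fingertip meets the tab at crop (410,270) and the lid is coming up, with negligible force. Continue.

Call:
step_arm:
  targets:
    - [[0,0,-7],0]
    - [[0,0,-14],0]
    - [[0,0,-21],0]
    - [[0,0,-28],0]
    - [[0,0,-35],0]
    - [[0,0,-42],0]
    - [[0,0,-48],0]
    - [[0,0,-52],0]
    - [[-10,0,-52],0]
    - [[-30,0,-52],0]
    - [[-60,0,-52],0]
    - [[-60,0,-52],0]
    - [[-60,0,-52],0]

```text
clock: 6.15
position: [0.5819, 0.1848, 0.2407]
ee_rot: [0.707, 0.04, 0.705, -0.04]
contact_force: [0.4, -0.1, -0.3]
width: 0.0002
```

```bash
python3 - <<'E'
from g import *
s,R,p=st(N)
import cv2
im=manip.get_image("side")["image"][:,:,::-1][60:260,200:440];cv2.imwrite("pics/side3.png",cv2.resize(im,None,fx=3,fy=3))
E
```

```text
t 6.15 pos [0.5819 0.1848 0.2407] from hinge fwd/left/z mm [-1.520e+01 -1.000e-01  2.407e+02] F [ 0.41 -0.07 -0.33] width 0.0002 toolz yaw -0.1136 xdown -1.0
```

View pics/side3.png

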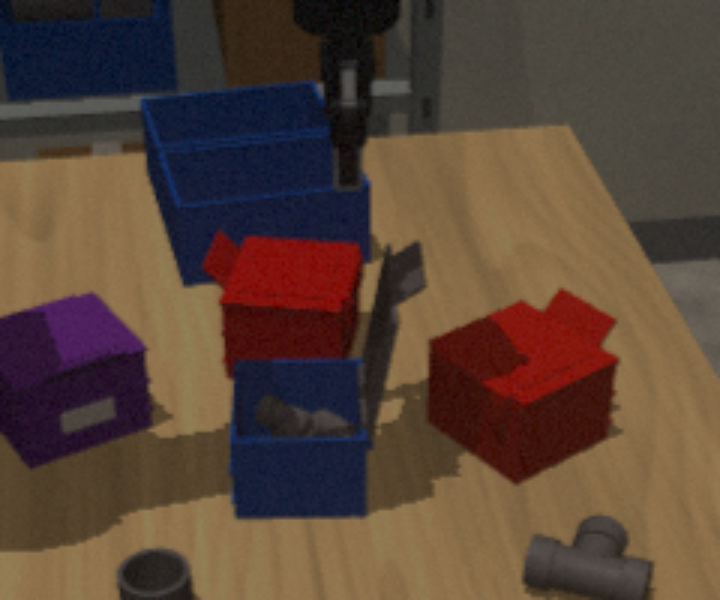

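The lid is still open, with its tab at crop (410,270), unchanged. I'll check where the TCP projects against where the finger appears, and the lid angle.

```bash
python3 - <<'E'
from g import *
from h import *
import cv2
s,R,p=st(N)
v=[.5424,.1896,-.1178]
for n in("side","scene"):
    P=manip.get_image(n);im=P["image"][:,:,::-1].copy()
    print(n,proj(P,[p]),proj(P,[[.6316,.179,.1796]]),"tab",proj(P,place(v,np.array([lidpt(1.75,132,y,22) for y in(-35,0,35)])/1e3)),"lidcorn",proj(P,place(v,np.array([lidpt(1.75,112,y,0) for y in(-62,62)])/1e3)))
    x,y=(200,60) if n=="side" else (350,120)
    cv2.imwrite(f"pics/{n}4.png",cv2.resize(im[y:y+200,x:x+240],None,fx=3,fy=3))
E
```

```text
t 6.2 pos [0.5812 0.1846 0.2395] from hinge fwd/left/z mm [-15.9  -0.3 239.5] F [-0.68 -0.2  -0.17] width 0.0 toolz yaw -0.1135 xdown -1.0
side [[315.52497277 135.4180185 ]] [[336.91770019 157.62135807]] tab [[342.50847958 155.1984339 ]
 [341.56312455 147.58942286]
 [340.65978365 140.31857676]] lidcorn [[331.99761768 167.48751073]
 [329.6100886  140.82928934]]
scene [[437.07551565 173.99429279]] [[438.13791908 217.1466268 ]] tab [[422.46467794 212.36259561]
 [441.87669026 211.14759374]
 [461.22124048 209.93681433]] lidcorn [[403.79786015 209.14382281]
 [470.68145148 204.98383244]]
```

View pics/scene4.png

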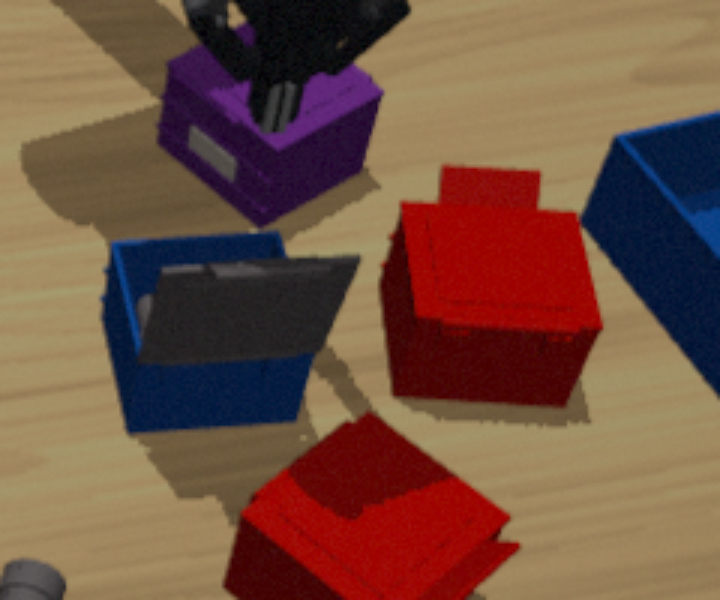

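The finger passed over the lid: the visible tip is ~11-13 px above the projected TCP in both views. I'll triangulate the real tip.

```bash
python3 - <<'E'
from g import *
from h import *
import cv2
s,R,p=st(N)
for n in("side","scene"):
    P=manip.get_image(n);im=P["image"][:,:,::-1].copy()
    u=proj(P,[p]+[p+[0,0,.01*k] for k in range(1,6)]);print(n,u.round(1).tolist())
    c=u[0];x,y=int(c[0])-40,int(c[1])-60
    cr=np.clip(cv2.resize(im[y:y+90,x:x+80],None,fx=6,fy=6).astype(float)*2.5,0,255).astype(np.uint8)
    for k,q in enumerate(u): cv2.circle(cr,(int((q[0]-x)*6),int((q[1]-y)*6)),4,(0,255,0) if k==0 else (0,0,255),1)
    cv2.imwrite(f"pics/{n}5.png",cr)
E
```

```text
t 6.3 pos [0.5806 0.1845 0.2384] from hinge fwd/left/z mm [-16.5  -0.5 238.4] F [ 0.43 -0.7  -0.94] width 0.0004 toolz yaw -0.1135 xdown -1.0
side [[315.3, 135.9], [315.2, 132.0], [315.2, 128.0], [315.2, 124.0], [315.2, 120.0], [315.2, 115.9]]
scene [[436.8, 174.2], [437.7, 170.1], [438.6, 166.0], [439.5, 161.7], [440.4, 157.5], [441.4, 153.1]]
```

View pics/side5.png

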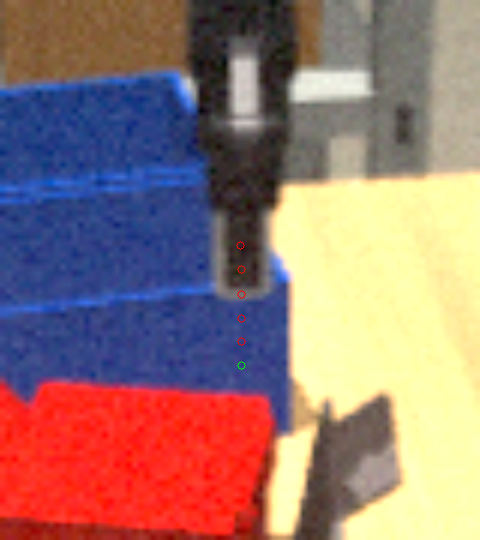

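View pics/scene5.png

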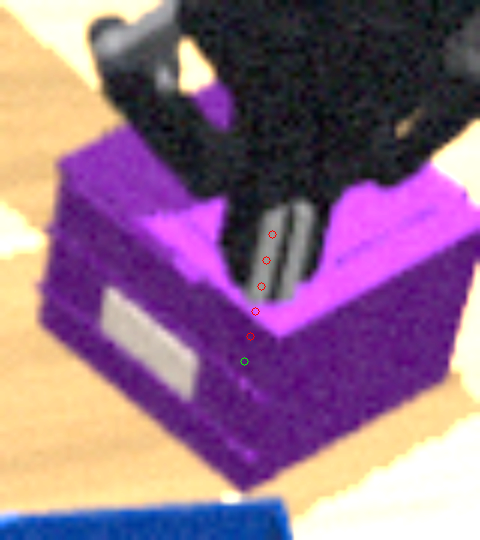

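Both views put the real tip about 30 mm above the reported TCP, and the reading is creeping. I'll watch whether it's the arm or the reading.

```bash
python3 - <<'E'
from g import *
import cv2
ims=[]
for i in range(5):
    s=manip.get_state();print(round(s["clock"],2),np.round(s["position"],4),np.round(s["qpos"],4),np.round(s["qd"],3),np.round(s["contact_force"],1))
    im=manip.get_image("side")["image"][70:160,270:360,::-1];ims.append(cv2.resize(im,None,fx=4,fy=4))
cv2.imwrite("pics/d.png",np.hstack([ims[0],ims[-1]]))
print(np.abs(ims[0].astype(int)-ims[-1]).mean())
E
```

```text
6.4 [0.5806 0.1845 0.2383] [ 0.1936  0.3114  1.3578  0.      1.4745 -1.2637] [ 0.    -0.001 -0.003 -0.001 -0.001  0.001] [-0.5  0.3  0.2]
6.45 [0.5807 0.1846 0.2384] [ 1.9360e-01  3.1140e-01  1.3576e+00  1.0000e-04  1.4744e+00 -1.2637e+00] [ 0.    -0.003 -0.003 -0.001 -0.001  0.   ] [-0.5 -0.3  0. ]
6.5 [0.5808 0.1846 0.2386] [ 1.9360e-01  3.1120e-01  1.3574e+00  1.0000e-04  1.4745e+00 -1.2637e+00] [ 0.    -0.001 -0.007  0.    -0.001  0.001] [ 0.2  0.2 -0.1]
6.55 [0.5809 0.1847 0.2387] [ 1.9360e-01  3.1120e-01  1.3572e+00  1.0000e-04  1.4744e+00 -1.2637e+00] [-0.    -0.003 -0.006  0.001  0.002  0.001] [-0.1 -0.   0.6]
6.6 [0.5809 0.1847 0.2389] [ 1.9370e-01  3.1100e-01  1.3570e+00  1.0000e-04  1.4745e+00 -1.2637e+00] [-0.001 -0.004 -0.006  0.002 -0.001 -0.001] [0.2 0.3 0.5]
2.159642489711934
```

View pics/d.png

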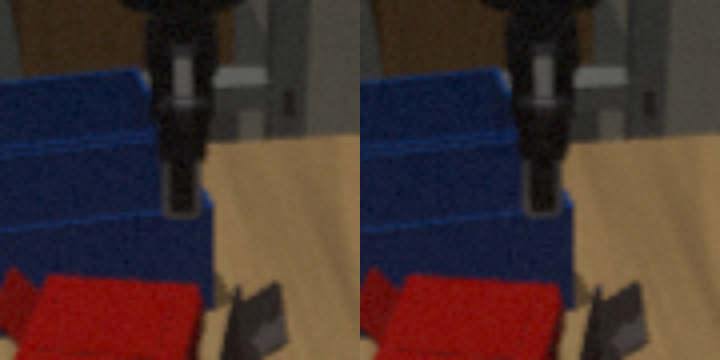

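It's only settling. The effective tip is ~30 mm above the reported TCP, so I'll repeat the sweep 30 mm lower (TCP z 0.15).

Call:
step_arm:
  targets:
    - [[-20,0,0],0]
    - [[-20,0,40],0]
    - [[-20,0,80],0]
    - [[-20,0,116],0]
    - [[0,0,116],0]
    - [[30,0,116],0]
    - [[60,0,116],0]
    - [[89,0,116],0]
    - [[89,0,106],0]
    - [[89,0,96],0]
    - [[89,0,86],0]
    - [[89,0,78],0]
    - [[89,0,70],0]
    - [[89,0,62],0]
    - [[89,0,54],0]
    - [[89,0,54],0]

```text
clock: 8.25
position: [0.6334, 0.1788, 0.1508]
ee_rot: [0.706, 0.04, 0.706, -0.04]
contact_force: [1.0, 0.6, 0.1]
width: -0.0
```

```bash
python3 - <<'E'
from g import *
s,R,p=st(N)
import cv2
im=manip.get_image("side")["image"][:,:,::-1][60:260,200:440];cv2.imwrite("pics/side6.png",cv2.resize(im,None,fx=3,fy=3))
E
```

```text
t 8.25 pos [0.6334 0.1788 0.1508] from hinge fwd/left/z mm [ 36.7  -0.  150.8] F [1.02 0.59 0.11] width -0.0 toolz yaw -0.113 xdown -1.0
```

View pics/side6.png

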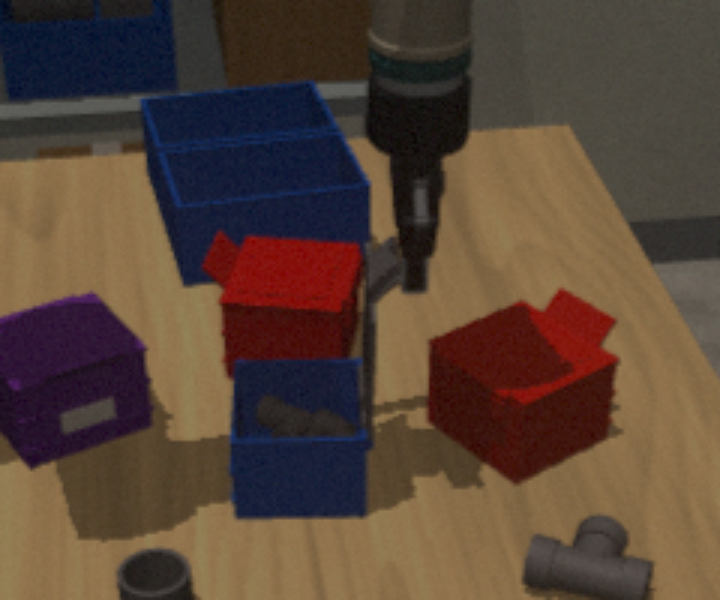

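Now the lid has turned with the finger (tab at crop (388,265), finger behind it). Continue.

Call:
step_arm:
  targets:
    - [[0,0,-7],0]
    - [[0,0,-14],0]
    - [[0,0,-21],0]
    - [[0,0,-28],0]
    - [[0,0,-35],0]
    - [[0,0,-42],0]
    - [[0,0,-49],0]
    - [[0,0,-54],0]
    - [[0,0,-54],0]
    - [[-30,0,-54],0]
    - [[-80,0,-54],0]
    - [[-110,0,-54],0]
    - [[-110,0,-54],0]
    - [[-110,0,-54],0]

```text
clock: 9.7
position: [0.5815, 0.1847, 0.2609]
ee_rot: [0.707, 0.04, 0.705, -0.04]
contact_force: [0.2, 0.4, -0.3]
width: 0.0001
```

```bash
python3 - <<'E'
from g import *
s,R,p=st(W);print(R.round(3))
import cv2
im=manip.get_image("side")["image"][:,:,::-1][100:380,200:480];cv2.imwrite("pics/side7.png",cv2.resize(im,None,fx=2,fy=2))
E
```

```text
t 9.7 pos [0.5815 0.1847 0.2609] from hinge fwd/left/z mm [ 13.  368.2 260.9] F [ 0.19  0.35 -0.25] width 0.0001 toolz yaw -0.1135 xdown -1.0
[[ 0.002  0.113  0.994]
 [ 0.     0.994 -0.113]
 [-1.     0.001  0.002]]
```

View pics/side7.png

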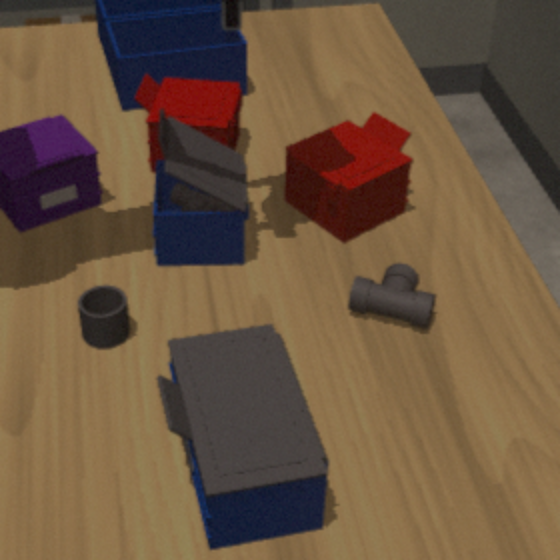

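The narrow lid is falling shut. Move to in front of the wide tab.

Call:
step_arm:
  targets:
    - [[0,-40,-11],-2]
    - [[0,-80,-23],-4]
    - [[0,-120,-34],-6]
    - [[0,-160,-46],-8]
    - [[0,-200,-57],-10]
    - [[0,-240,-69],-10.8]
    - [[0,-280,-80],-10.8]
    - [[0,-320,-92],-10.8]
    - [[0,-360,-103],-10.8]
    - [[0,-397,-114],-10.8]
    - [[0,-397,-114],-10.8]
    - [[0,-397,-114],-10.8]
    - [[0,-397,-114],-10.8]

```text
clock: 11.05
position: [0.4227, -0.1958, 0.2594]
ee_rot: [0.706, -0.026, 0.707, 0.027]
contact_force: [-0.1, -0.3, 1.0]
width: 0.0002
```

```bash
python3 - <<'E'
from g import *
from h import *
import cv2
s,R,p=st(W);print(tool(R,p,W,-.165,0,.07))
P=manip.get_image("side");im=P["image"][:,:,::-1].copy()
print(proj(P,[p+[0,0,.01*k] for k in range(0,5)]).round(1).tolist())
cv2.imwrite("pics/side8.png",cv2.resize(im[100:380,200:480],None,fx=2,fy=2))
P=manip.get_image("scene");im=P["image"][:,:,::-1].copy()
print(proj(P,[p+[0,0,.01*k] for k in range(0,5)]).round(1).tolist())
cv2.imwrite("pics/scene8.png",cv2.resize(im[120:320,150:390],None,fx=3,fy=3))
E
```

```text
t 11.05 pos [ 0.4227 -0.1958  0.2594] from hinge fwd/left/z mm [-173.6    0.6  259.4] F [-0.08 -0.29  0.96] width 0.0002 toolz yaw 0.0756 xdown -1.0
[189.3  -1.    8.8]
[[253.5, 239.7], [253.0, 235.1], [252.4, 230.4], [251.9, 225.6], [251.4, 220.8]]
[[216.2, 137.2], [215.5, 133.0], [214.8, 128.7], [214.1, 124.4], [213.4, 120.0]]
```

View pics/side8.png

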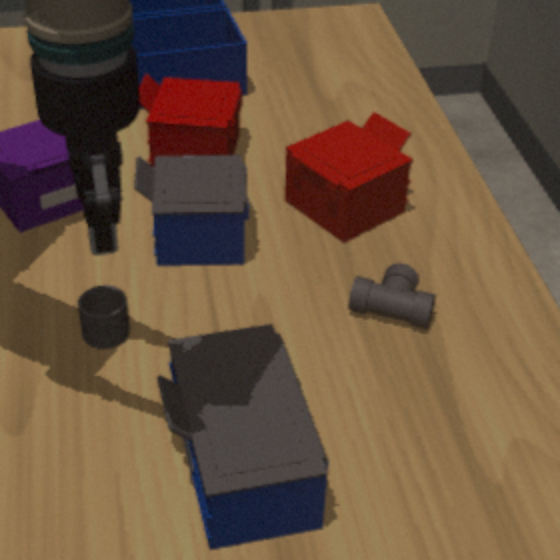

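View pics/scene8.png

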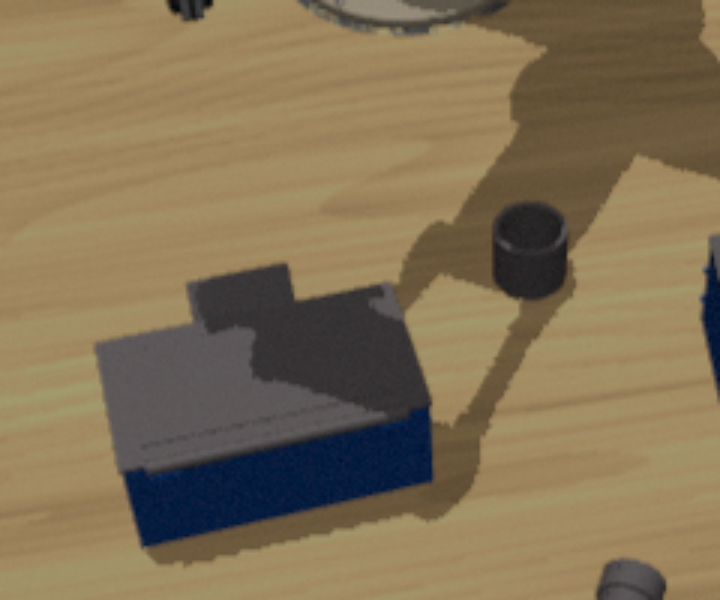

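The narrow lid now lies shut (side crop (200,180)). The real tip again shows ~30 mm above the TCP. Descend in front of the tab.

Call:
step_arm:
  targets:
    - [[45,-1,0],0]
    - [[90,-1,0],0]
    - [[135,-1,0],0]
    - [[170,-1,0],0]
    - [[195,-1,0],0]
    - [[209,-1,0],0]
    - [[209,-1,8],0]
    - [[209,-1,16],0]
    - [[209,-1,21],0]
    - [[209,-1,21],0]
    - [[209,-1,21],0]
    - [[209,-1,21],0]

```text
clock: 12.35
position: [0.4439, -0.1963, 0.0518]
ee_rot: [0.707, -0.027, 0.706, 0.026]
contact_force: [-0.0, 0.2, 0.7]
width: 0.0004
```

```bash
python3 - <<'E'
from g import *
import cv2
s,R,p=st(W)
P=manip.get_image("side");im=P["image"][:,:,::-1].copy()
cv2.imwrite("pics/side9.png",np.clip(cv2.resize(im[180:360,220:400],None,fx=3.3,fy=3.3)*1.5,0,255))
E
```

```text
t 12.35 pos [ 0.4439 -0.1963  0.0518] from hinge fwd/left/z mm [-152.5   -1.4   51.8] F [-0.01  0.23  0.75] width 0.0004 toolz yaw 0.0751 xdown -1.0[ WARN:0@0.971] global loadsave.cpp:1063 imwrite_ Unsupported depth image for selected encoder is fallbacked to CV_8U.
```

View pics/side9.png

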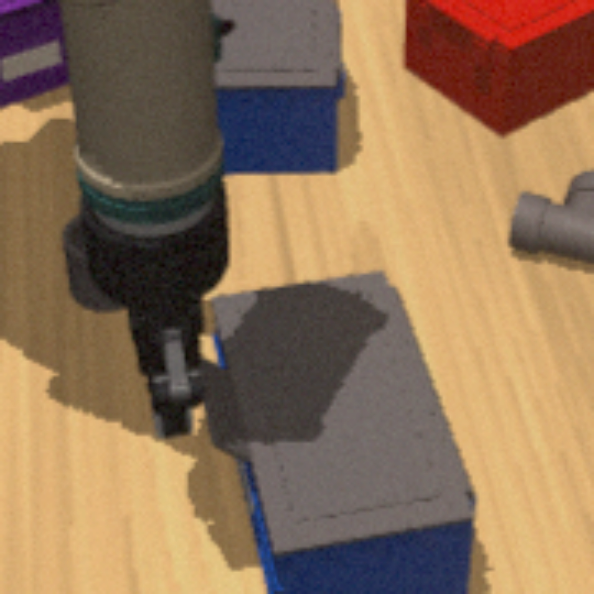

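Fingertip at crop (175,433), just short of the tab's front edge at (208,400). Creep forward.

Call:
step_arm:
  targets:
    - [[0,0,3],0]
    - [[0,0,6],0]
    - [[0,0,6],0]
    - [[0,0,6],0]
    - [[0,0,6],0]

```text
clock: 12.9
position: [0.4499, -0.1959, 0.0514]
ee_rot: [0.707, -0.026, 0.707, 0.027]
contact_force: [-0.4, -0.1, 0.8]
width: 0.0002
```

Call:
step_arm:
  targets:
    - [[0,0,1],0]
    - [[0,0,2],0]
    - [[0,0,2],0]
    - [[0,0,2],0]

```text
clock: 13.3
position: [0.4501, -0.1958, 0.0512]
ee_rot: [0.705, -0.027, 0.708, 0.027]
contact_force: [-5.1, -1.3, 3.3]
width: 0.0
```

Call:
step_arm:
  targets:
    - [[0,0,1],0]
    - [[0,0,2],0]
    - [[0,0,2],0]
    - [[0,0,2],0]

```text
clock: 13.7
position: [0.4501, -0.1957, 0.0512]
ee_rot: [0.704, -0.027, 0.709, 0.027]
contact_force: [-9.7, -3.1, 5.5]
width: 0.0002
```

Contact made (10 N, compliance ~2.4 N/mm). Ease slightly and follow the arc upward.

Call:
step_arm:
  targets:
    - [[0,0,-1],0]
    - [[-3,0,-0.5],0]
    - [[-7,0,0.5],0]
    - [[-10,0,1.2],0]
    - [[-13,0,2],0]
    - [[-13,0,2],0]

```text
clock: 14.3
position: [0.4526, -0.1955, 0.064]
ee_rot: [0.704, -0.027, 0.709, 0.027]
contact_force: [-7.7, -3.1, 1.9]
width: -0.0
```

```bash
python3 - <<'E'
from g import *
import cv2
s,R,p=st(W)
P=manip.get_image("side");im=P["image"][:,:,::-1].copy()
cv2.imwrite("pics/side10.png",np.clip(cv2.resize(im[180:360,220:400],None,fx=3.3,fy=3.3)*1.5,0,255).astype(np.uint8))
E
```

```text
t 14.3 pos [ 0.4526 -0.1955  0.064 ] from hinge fwd/left/z mm [-143.8   -1.3   64. ] F [-7.72 -3.06  1.89] width -0.0 toolz yaw 0.0763 xdown -1.0
```

View pics/side10.png

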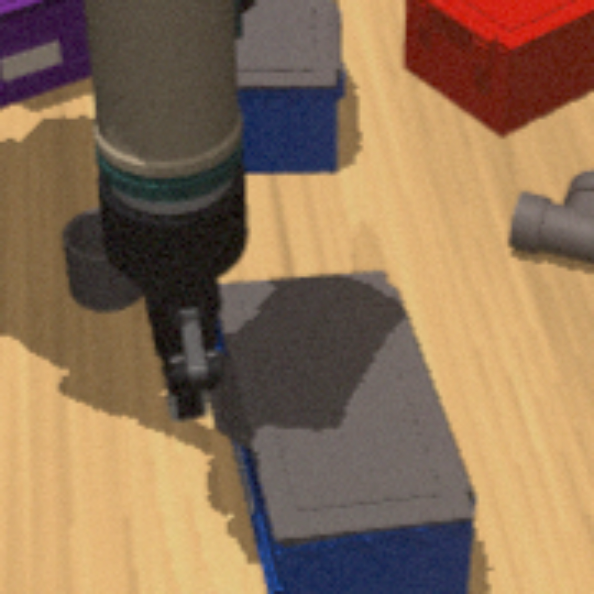

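The lid's front edge has risen (crop front corner (275,552)→(275,540)). Continue along the arc.

Call:
step_arm:
  targets:
    - [[-4,0,1],0]
    - [[-8,0,2.2],0]
    - [[-12.7,0,3.8],0]
    - [[-17,0,5.5],0]
    - [[-21,0,7.3],0]
    - [[-25,0,9],0]
    - [[-25,0,9],0]

```text
clock: 15.05
position: [0.462, -0.1948, 0.0895]
ee_rot: [0.705, -0.027, 0.709, 0.027]
contact_force: [-7.5, -2.0, 3.9]
width: -0.0
```

```bash
python3 - <<'E'
from g import *
import cv2
s,R,p=st(W)
P=manip.get_image("side");im=P["image"][:,:,::-1].copy()
cv2.imwrite("pics/side11.png",np.clip(cv2.resize(im[180:360,220:400],None,fx=3.3,fy=3.3)*1.5,0,255).astype(np.uint8))
E
```

```text
t 15.05 pos [ 0.462  -0.1948  0.0895] from hinge fwd/left/z mm [-134.4   -1.4   89.5] F [-7.5  -2.03  3.93] width -0.0 toolz yaw 0.0761 xdown -1.0
```

View pics/side11.png

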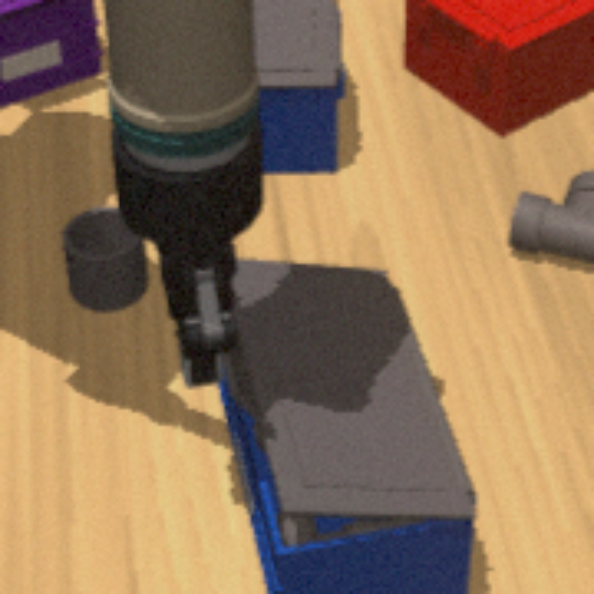

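Lid at roughly 0.3 rad, with the front lip open at crop (310,525). Continue.

Call:
step_arm:
  targets:
    - [[-4,0,1.5],0]
    - [[-8,0,3.5],0]
    - [[-11.6,0,5.5],0]
    - [[-15.5,0,8],0]
    - [[-19,0,10.5],0]
    - [[-22.6,0,13],0]
    - [[-26,0,16],0]
    - [[-29.5,0,19],0]
    - [[-32.7,0,22],0]
    - [[-35,0,25],0]
    - [[-38,0,28],0]
    - [[-40,0,31],0]
    - [[-40,0,31],0]

```text
clock: 16.4
position: [0.497, -0.1924, 0.1296]
ee_rot: [0.707, -0.027, 0.706, 0.027]
contact_force: [-0.6, 0.2, 1.3]
width: -0.0001
```

```bash
python3 - <<'E'
from g import *
import cv2
s,R,p=st(W)
P=manip.get_image("side");im=P["image"][:,:,::-1].copy()
cv2.imwrite("pics/side12.png",np.clip(cv2.resize(im[180:360,220:400],None,fx=3.3,fy=3.3)*1.5,0,255).astype(np.uint8))
E
```

```text
t 16.4 pos [ 0.497  -0.1924  0.1296] from hinge fwd/left/z mm [-99.3  -1.5 129.6] F [-0.58  0.24  1.27] width -0.0001 toolz yaw 0.0752 xdown -1.0
```

View pics/side12.png

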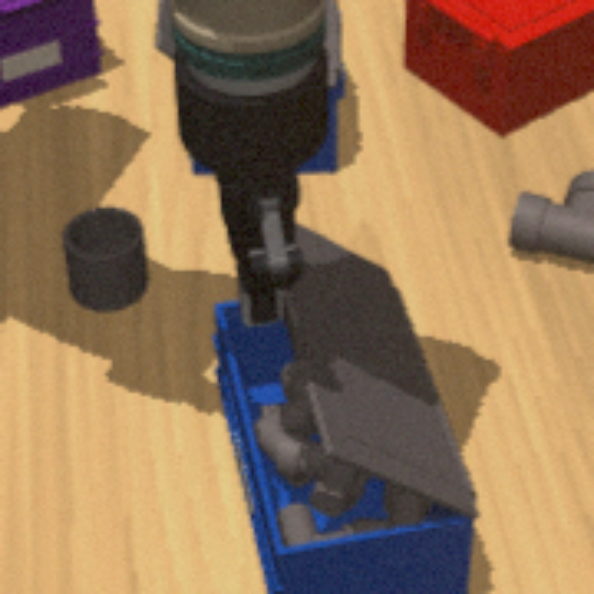

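Past ~0.7 rad, and the force has dropped to ~1 N. Now push mainly back, rising a little.

Call:
step_arm:
  targets:
    - [[-3,0,6],0]
    - [[-6,0,12],0]
    - [[-9,0,18],0]
    - [[-12,0,24],0]
    - [[-15,0,30],0]
    - [[-15,0,36],0]
    - [[-15,0,42],0]
    - [[-15,0,48],0]
    - [[-15,0,54],0]
    - [[-15,0,60],0]
    - [[-15,0,66],0]
    - [[-15,0,72],0]
    - [[-15,0,72],0]

```text
clock: 17.75
position: [0.5687, -0.187, 0.1443]
ee_rot: [0.707, -0.027, 0.706, 0.027]
contact_force: [0.6, 0.1, 1.1]
width: -0.0001
```

```bash
python3 - <<'E'
from g import *
import cv2
s,R,p=st(W)
P=manip.get_image("side");im=P["image"][:,:,::-1].copy()
cv2.imwrite("pics/side13.png",np.clip(cv2.resize(im[180:360,220:400],None,fx=3.3,fy=3.3)*1.5,0,255).astype(np.uint8))
E
```

```text
t 17.75 pos [ 0.5687 -0.187   0.1443] from hinge fwd/left/z mm [-27.4  -1.5 144.3] F [0.64 0.07 1.09] width -0.0001 toolz yaw 0.0753 xdown -1.0
```

View pics/side13.png

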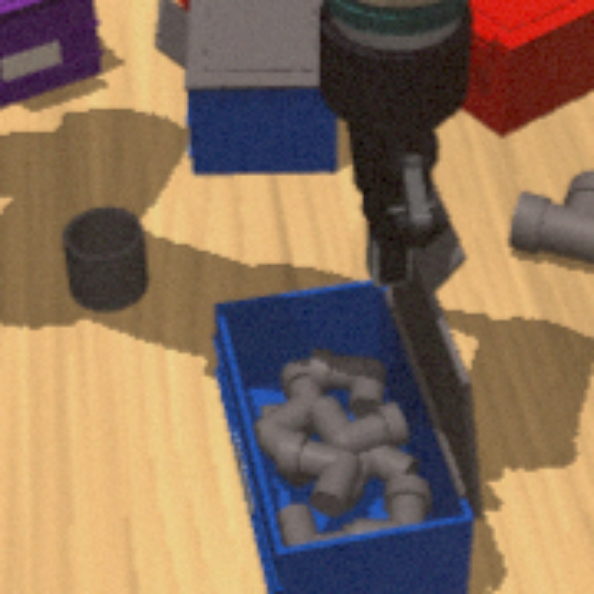

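Lid near upright. A final push of ~20 mm, then look.

Call:
step_arm:
  targets:
    - [[0,0,4],0]
    - [[0,0,8],0]
    - [[0,0,12],0]
    - [[0,0,16],0]
    - [[0,0,20],0]
    - [[0,0,20],0]
    - [[0,0,20],0]

```text
clock: 18.5
position: [0.5876, -0.1854, 0.1443]
ee_rot: [0.707, -0.027, 0.707, 0.027]
contact_force: [0.6, 0.6, 0.2]
width: -0.0003
```

```bash
python3 - <<'E'
from g import *
import cv2
s,R,p=st(W)
P=manip.get_image("side");im=P["image"][:,:,::-1].copy()
cv2.imwrite("pics/side14.png",np.clip(cv2.resize(im[180:360,220:400],None,fx=3.3,fy=3.3)*1.5,0,255).astype(np.uint8))
E
```

```text
t 18.5 pos [ 0.5876 -0.1854  0.1443] from hinge fwd/left/z mm [ -8.4  -1.3 144.3] F [0.64 0.57 0.25] width -0.0003 toolz yaw 0.0752 xdown -1.0
```

View pics/side14.png

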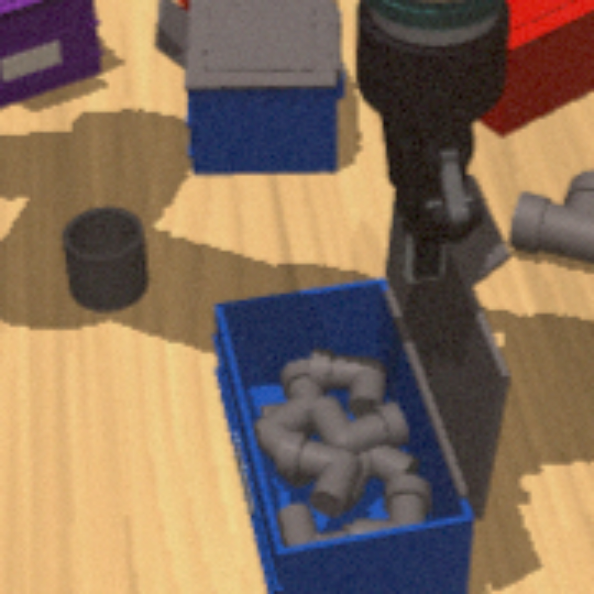

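The lid leans back past upright. Retreat toward the robot, then up, and verify.

Call:
step_arm:
  targets:
    - [[0,0,-8],0]
    - [[0,0,-20],0]
    - [[0,0,-40],0]
    - [[0,0,-60],0]
    - [[-30,0,-80],0]
    - [[-70,0,-110],0]
    - [[-110,0,-150],0]
    - [[-130,0,-190],0]
    - [[-130,0,-230],0]
    - [[-130,0,-230],0]
    - [[-130,0,-230],0]
    - [[-130,0,-230],0]
    - [[-130,0,-230],0]

```text
clock: 19.85
position: [0.3587, -0.2026, 0.2739]
ee_rot: [0.706, -0.026, 0.707, 0.027]
contact_force: [-0.8, -1.0, 0.7]
width: -0.0003
```

```bash
python3 - <<'E'
from g import *
from h import *
import cv2
s,R,p=st(W)
Wv=[.5411,-.1876,.0743];Nv=[.5424,.1896,-.1178]
for n in("side","scene"):
    P=manip.get_image(n);im=np.clip(P["image"][:,:,::-1]*1.5,0,255).astype(np.uint8)
    x,y=(230,130) if n=="side" else (90,150)
    w,h,f=(180,250,2.4) if n=="side" else (390,230,2)
    im=cv2.resize(im[y:y+h,x:x+w],None,fx=f,fy=f)
    for v,a,hw,c in((Wv,1.75,102,(0,255,0)),(Wv,1.60,102,(0,255,255)),(Nv,0,62,(0,255,0))):
        b=hw-2
        for pts in([lidpt(a,d,l,0) for d,l in((0,-hw),(112,-hw),(112,hw),(0,hw))],[[55,-b,80],[-55,-b,80],[-55,b,80],[55,b,80]],[[55,-b,0],[-55,-b,0],[-55,b,0],[55,b,0]]):
            q=(proj(P,place(v,np.array(pts)/1e3))-[x,y])*f
            cv2.polylines(im,[q.astype(np.int32)],True,c,1)
    cv2.imwrite(f"pics/{n}15.png",im)
    for t in("coupling","tee","offcut"):print(n,t,[np.round(d["xyz"],3).tolist() for d in manip.search_frame(P,t)[:1]])
E
```

```text
t 19.85 pos [ 0.3587 -0.2026  0.2739] from hinge fwd/left/z mm [-238.    -1.4  273.9] F [-0.83 -1.03  0.66] width -0.0003 toolz yaw 0.0758 xdown -1.0
side coupling [[0.41, 0.004, 0.03]]
side tee [[0.751, -0.001, 0.035]]
side offcut [[0.549, -0.44, 0.074]]
scene coupling [[0.425, 0.021, 0.032]]
scene tee [[0.762, 0.01, 0.036]]
scene offcut [[0.564, -0.42, 0.078]]
```

View pics/side15.png

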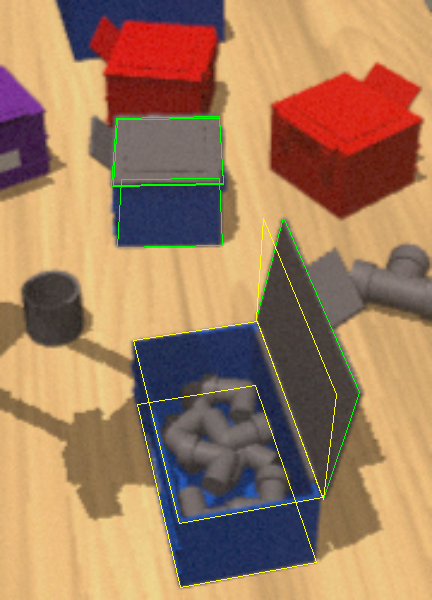

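View pics/scene15.png

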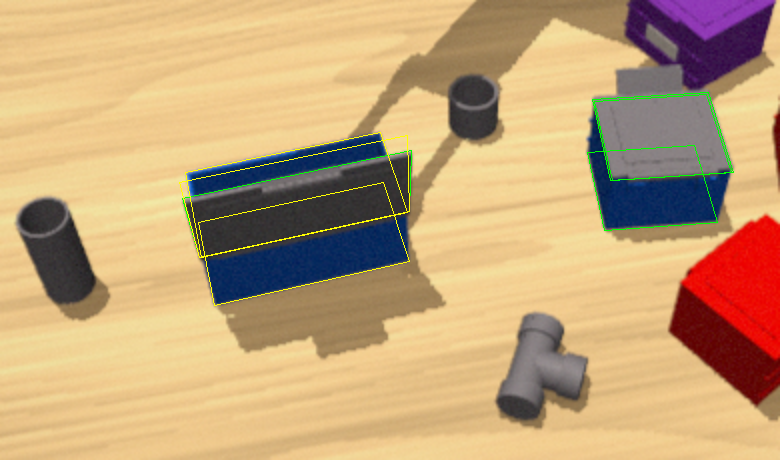

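The overlays match in both views: wide lid on the 1.75 rad outline, narrow lid on the 0 outline, and both boxes on their starting outlines. Handing in.

```bash
python3 -c "
from rig import manip
print(manip.sign_off())"
```

```text
the job is handed in; nothing more can be done
None
```

The job is handed in at about 20 s: the narrower box's lid is shut and the wider box's lid rests open. I pushed the narrow lid from behind its tab and it fell shut. I then dragged the wide lid up by its tab and pushed it over past upright.

**Lids and boxes:** In both camera views the wide lid lies on its 1.75 rad stop outline and the narrow lid on its 0 rad outline. Both boxes sit on their starting outlines, so I saw no shift or tilt.

**Loose fittings:** The coupling, tee and offcut are within about 6 mm of their first readings, and the networks are only good to about 4 mm.

**Force and contact:** The largest force I read was about 12 N, while preloading against the wide tab. Readings came only at the end of each move. The arm was clear of everything at the end.

**What went wrong:** My first sweep at the narrow lid passed over it without moving it. Both cameras showed the real fingertip about 30 mm higher than the reported TCP. I repeated the sweep 30 mm lower and used the same correction on the wide lid. I did not find the cause of the offset.

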